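# Put the orange in the patio caddy and leave its cover half open

### The job

Swing the green caddy's stiff cover up out of the way by its overhanging lip, then take the orange off the plate and lower it gently right down onto the caddy's floor, without dropping or pressing it. Then fold the cover back down and leave it half open, at about 45 degrees, so that the fruit can air; leave the jar, the tongs and the brush undisturbed.

Things in the scene. Friction and masses are not known exactly. Their poses are not given: they have to be found in the camera images.
- caddy: open-topped green plastic box, 190 (x) x 160 (y) x 114 mm high, walls 5 mm, held fast to the cabinet floor by a steel side clamp at its +x end (it reaches 150 mm from the origin in x, 80 mm high). Origin: centre of its underside. Its x runs along the hinge; the hinge is on its +y rim, the cover's lip on its -y side.
- caddy_rim (a point): centre of the caddy's mouth at rim height (114 mm), axes as the caddy's. Below it a level cork floor fills the box; its top is set anywhere from 24 to 60 mm above the caddy's underside, differs every time and is not reported: find it by touch. It lies on foam: it gives about 1 mm per 2.5 N.
- cover_hinge (a point): middle of the hinge line (along the caddy's x), on the +y rim, 80 mm from the caddy's centre, 114 mm high; axes as the caddy's. The cover is a flat grey plate, 196 mm along the hinge, 190 mm from hinge to free edge, 6 mm thick, its underside through the hinge line. No handle: shut, it overhangs the -y wall by 30 mm; this is the lip, red strip on top.
- cover (a joint): angle of the cover, rad: 0 = flat shut on the rim, pi/4 = half open, pi/2 = standing straight up, stop at 1.95. The hinge is stiff with friction: about 4 to 5 N up at the lip lifts it, and it stays wherever it is left. It starts shut or up to 0.15 rad ajar.
- cover_lip (a point): middle of the lip's free edge at the underside of the cover, 190 mm from the hinge; it moves with the cover
- plate: white melamine plate, 150 mm across, 14 mm high, loose; origin: centre of its underside. The orange lies on it.
- orange_center (a point): centre of the orange, a ball 66 mm across, 0.13 to 0.21 kg; it can roll. It lies on the flat inside of the plate, 5 mm above the table
- orange: the orange (its own axes roll with it)
- jar: glass spice jar with hinged glass lid and steel clasp, 60 mm across, 74 mm high, loose bystander; origin: centre of its underside. It may stand before or behind the plate as seen from the robot.
- tongs: steel tongs lying flat, 220 mm long along their x, 12 mm high, origin near the middle, loose bystander
- brush: wooden basting brush lying flat, 220 mm long along its x, 14 mm high, origin near the middle, loose bystander
There are look-alikes about, which are no part of the job. What is meant by the orange is not red, and is the larger of those in its own colour.

How it is judged:
By the outcome, as a careful person would: the job done as asked, in the order asked, and still so for the second after the job is handed in, with the robot touching nothing.
It also fails if it takes over 70 s, if anything falls off the work surface, if the arm or the gripper's body presses on something with over 40 N, if the wrist force passes 120 N, or if a joint passes its speed limit or range.

### The arm

A 6-joint arm with a two-finger parallel gripper is mounted at the origin on the work surface. World frame = base frame: x ahead of the robot, y to its left, z up, the work surface at z = 0. Lengths are in m, angles in rad, forces in N, time in s.
With the tool pointing down it reaches from about 0.425 to 1.125 m from the base axis. Payload 14.9 kg.
Tool frame: the origin (TCP) lies on the centre line of the jaws, within the pads' length; the fingertips stand 25 mm ahead of it and the grasp point (between the pads) lies 6 mm ahead of it (r.nose_length is the distance from the TCP to the fingertips, in m); z points along the fingers, y is the line along which they close (so a half turn about z gives the same grasp; the last joint's range is limited). The gripper opens to 91 mm and grips with 3 to 60 N. Pads are 32 mm wide; open, the fingers measure 118 mm over their backs; the gripper's body (76 mm by 178 mm) begins 60 mm behind the grasp point.
Start: joints at [-1.33, 0.379, 1.734, -0, 1.028, -0.033], TCP at [0.189, -0.674, 0.239] pointing down, gripper open.
Joint ranges: [-2.77, 2.77], [-0.74, 2.19], [0, 2.66], [-1.06, 4.2], [0.31, 2.87], [-3.08, 3.08]. Speed limits (rad/s): [1.89, 1.89, 2.39, 3.14, 3.14, 3.14].

### API

Orientations are given as a rotation vector (axis times angle).
In Python, from workcell import r gives the robot as it stands.
- The arm moves only by the shell command python3 -m inch 'ROWS' [FORCE]. ROWS is JSON, a list of rows, each a list of 7 numbers: the opening, from -1 (shut) to 1 (fully open), then the shift along the tool's x, y, z in units of 30 mm (1.0 is 30 mm), then the turn, a rotation vector about the tool's x, y, z in units of 8 degrees (1.0 is 8 degrees). A call has 1 to 12 rows; each row shifts and turns the commanded pose from where the row before left it, along the tool's axes as they then stand; what a row does not reach is not made up. A row lasts 1/10 s, in which the tool goes at most 50 mm and 8.59 degrees, less where a joint would pass 70% of its speed; a pose out of reach is approached as far as the arm can. A call is refused whole if a number of a shift passes 1 or a number of a turn 1, either way. A call with a gripper value outside its range is refused whole. The fingers move at their own pace and stop on an object; FORCE is the grip in N (left out, the last holds). Time passes only in rows, so rows that do not move let the fingers close. It gives the time, the measured TCP pose, the force, the opening and the grip force at its end, in the units of the state.
- r.state(): the state, without advancing time (a new reading comes with each control period).
- r.get_image(name): name is "scene" or "top"; returns a dict with "frame" (400x640x3 uint8, blue, green, red), "fx", "fy", "cx", "cy" (pixels), "R" (3x3) and "t" (3): a world point X has camera coordinates R X + t. Camera axes: x right, y down, z forward; pixel columns grow to the right and rows downward; lengths in m; the calibration is good to about 2 mm. A picture is of the moment at which its call begins. There is no depth.
- r.job_done(): hands the job in; it is judged then, once.
The state is a dict: "clock": time; "q": joint angles; "qvel": joint speeds; "tau": joint torques, N m; "tcp_pos": TCP position; "orientation": TCP orientation; "force": force on the tool from outside, world axes, zero at the start; "ft_torque": the same for the moment, N m; "gripper_width": opening from 0.0 (shut) to 1.0 (fully open); "finger_force": force on a finger pad.
Only numpy, scipy, OpenCV 4.12 (cv2) and the standard library are available. Lean on these libraries where they do the work, as an engineer would, in place of code of your own. Each camera call takes 0.05 s, during which the arm holds its last target. There are 200 camera calls.

## Working session

There is one attempt and no reset: what is moved stays moved. The work goes in short steps, Python scripts to look and compute and a shell command to move; the robot and the scene stay as the last step left them, time stands still between calls to the robot, and variables do not carry over. Pictures are saved under pics/ and viewed, at most 10 in all, crops included, and the job is handed in when it is done.

```bash
mkdir -p pics; ls; python3 - <<'E'
from workcell import r
import cv2,numpy as np
for n in ("scene","top"):
    d=r.get_image(n); cv2.imwrite(f"pics/{n}0.png",d["frame"])
    np.savez(f"{n}.npz",**d)
    R=np.array(d["R"]);print(n,d["fx"],d["cx"],d["cy"],"cam",-R.T@d["t"],R.round(2).tolist())
print(r.state())
E
```

```text
pics
scene 385.7816023786959 320.32288770788836 190.0014686472457 cam [ 1.02947141 -0.67327526  0.88908078] [[0.85, 0.53, -0.0], [0.36, -0.58, -0.73], [-0.39, 0.62, -0.68]]
top 373.55943305167676 316.0574599941086 202.84550906382952 cam [0.45668784 0.08528517 1.22067106] [[-0.01, -1.0, 0.01], [-0.99, 0.01, -0.11], [0.11, -0.01, -0.99]]
{'clock': 0.1, 'q': array([-1.33028819e+00,  3.79352540e-01,  1.73470757e+00, -2.96897148e-05,
        1.02850328e+00, -3.32898614e-02]), 'qvel': array([ 6.12356715e-05, -1.18983348e-03, -2.52647638e-03,  1.17834294e-03,
        7.51360608e-04,  3.63222708e-04]), 'tau': array([ 3.62590627e-04, -7.65035892e+01, -4.35292089e+01,  6.52671279e-02,
        3.98126431e-02, -1.47689178e-05]), 'tcp_pos': array([ 0.18919113, -0.67361222,  0.23836368]), 'orientation': array([-3.11124260e+00, -4.28631212e-01,  1.97361851e-04]), 'force': array([ 0.82946091, -0.44603951, -0.1125449 ]), 'ft_torque': array([ 0.04431537, -0.03068606,  0.00840243]), 'finger_force': 0.0, 'gripper_width': 1.0014182609176674}
```

View pics/scene0.png

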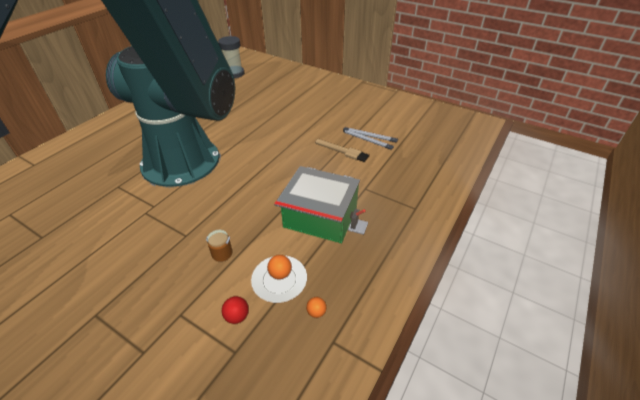

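View pics/top0.png

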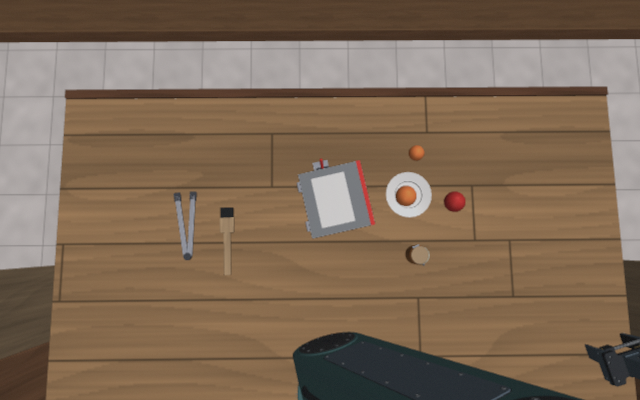

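Candidates: the orange ball on the plate at scene (279,267) / top (406,196), the small orange ball at scene (317,307) / top (417,153), and the red ball at scene (235,310) / top (455,202). The one on the plate fits: it isn't red and it's the larger of the two orange ones. I'll confirm that in a crop and measure.

```bash
cat > h.py <<'E'
import numpy as np,cv2
from workcell import r
def ray(d,u,v):
    R=np.array(d["R"]);o=-R.T@np.array(d["t"])
    k=R.T@np.array([(u-d["cx"])/d["fx"],(v-d["cy"])/d["fy"],1.]);return o,k/np.linalg.norm(k)
def onz(d,u,v,z):
    o,k=ray(d,u,v);return o+k*(z-o[2])/k[2]
def tri(d1,p1,d2,p2):
    o1,k1=ray(d1,*p1);o2,k2=ray(d2,*p2)
    s=np.linalg.lstsq(np.c_[k1,-k2],o2-o1,rcond=None)[0]
    a,b=o1+s[0]*k1,o2+s[1]*k2;return (a+b)/2,np.linalg.norm(a-b)
def proj(d,X):
    c=np.array(d["R"])@X+np.array(d["t"]);return d["fx"]*c[0]/c[2]+d["cx"],d["fy"]*c[1]/c[2]+d["cy"]
def blobs(d,lo,hi,amin=30):
    hsv=cv2.cvtColor(d["frame"],cv2.COLOR_BGR2HSV)
    m=cv2.inRange(hsv,np.array(lo),np.array(hi))
    cs=cv2.findContours(m,cv2.RETR_EXTERNAL,cv2.CHAIN_APPROX_NONE)[0]
    return sorted([c for c in cs if cv2.contourArea(c)>=amin],key=cv2.contourArea,reverse=True)
E
python3 - <<'E'
from h import *
D={n:dict(np.load(n+".npz")) for n in("scene","top")}
for n,d in D.items():
    for nm,lo,hi in(("orange",(5,190,150),(14,255,255)),("red",(0,180,100),(4,255,255)),("red2",(175,150,100),(180,255,255)),("green",(45,80,40),(85,255,255)),("white",(0,0,190),(180,40,255)),("grey",(0,0,70),(180,40,189))):
        for c in blobs(d,lo,hi)[:6]:
            (u,v),rad=cv2.minEnclosingCircle(c)
            if n=="top" and v>270 or v<100:continue
            print(n,nm,cv2.contourArea(c),"c",round(u,1),round(v,1),"r",round(rad,1),cv2.boxPoints(cv2.minAreaRect(c)).round(1).tolist())
im=np.hstack([cv2.resize(D["scene"]["frame"][150:350,190:390],(400,400),interpolation=2),cv2.resize(D["top"]["frame"][130:280,290:440],(400,400),interpolation=2)])
cv2.imwrite("pics/crop0.png",im)
E
```

```text
scene orange 349.0 c 278.7 266.3 r 11.3 [[269.0, 277.0], [269.0, 255.0], [289.0, 255.0], [289.0, 277.0]]
scene orange 264.0 c 316.0 306.7 r 9.8 [[303.0, 307.0], [316.0, 294.0], [329.0, 307.0], [316.0, 320.0]]
scene red 506.5 c 234.9 309.8 r 13.5 [[222.0, 297.0], [247.0, 297.0], [247.0, 323.0], [222.0, 323.0]]
scene red 44.0 c 306.5 210.0 r 32.5 [[274.79998779296875, 202.89999389648438], [275.20001220703125, 201.3000030517578], [338.20001220703125, 217.10000610351562], [337.79998779296875, 218.6999969482422]]
scene green 1287.0 c 319.5 208.0 r 40.7 [[278.79998779296875, 208.5], [356.0, 190.0], [367.0, 235.8000030517578], [289.79998779296875, 254.3000030517578]]
scene white 10876.5 c 561.0 257.0 r 110.1 [[497.20001220703125, 354.0], [539.5, 142.6999969482422], [607.2000122070312, 156.1999969482422], [564.9000244140625, 367.6000061035156]]
scene white 10221.0 c 509.1 235.1 r 100.7 [[433.79998779296875, 316.1000061035156], [490.79998779296875, 125.5], [555.9000244140625, 145.0], [498.8999938964844, 335.6000061035156]]
scene white 3217.5 c 461.5 349.5 r 44.5 [[417.5, 358.0], [440.89999389
[... 1817 characters left out ...]
0 c 408.2 194.3 r 22.4 [[387.0, 173.0], [430.0, 173.0], [430.0, 216.0], [387.0, 216.0]]
top grey 44770.5 c 319.5 154.0 r 339.6 [[-1.399999976158142, 42.0], [639.0, 38.20000076293945], [640.2999877929688, 265.20001220703125], [0.0, 269.0]]
top grey 3922.5 c 333.9 199.5 r 43.4 [[292.3999938964844, 167.1999969482422], [353.29998779296875, 153.1999969482422], [369.8999938964844, 224.89999389648438], [309.0, 238.89999389648438]]
top grey 600.0 c 186.6 225.0 r 34.0 [[174.0, 192.0], [195.0, 192.0], [195.0, 259.0], [174.0, 259.0]]
top grey 43.0 c 408.8 193.2 r 14.2 [[397.3999938964844, 184.1999969482422], [410.3999938964844, 174.3000030517578], [427.5, 196.8000030517578], [414.5, 206.6999969482422]]
```

View pics/crop0.png

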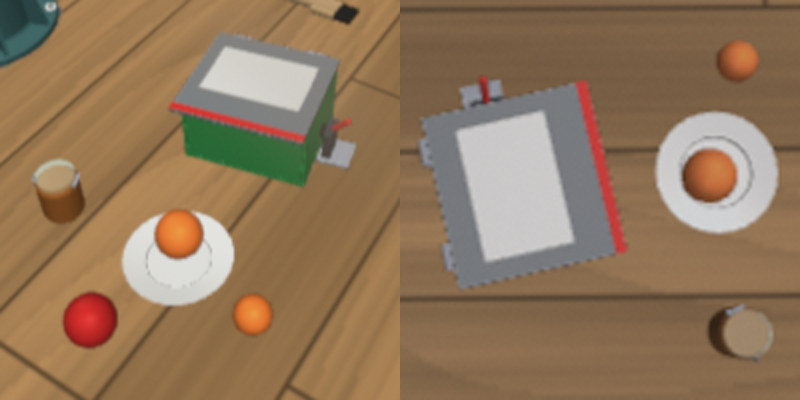

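The crop confirms it: the ball on the plate (crop 179,233 and 710,175) is clearly larger than the loose orange-coloured one (253,314), and the other ball is red. The cover's lip corners are at top (360,161) and (375,224), and its hinge corners at (298,175) and (313,238).

```bash
python3 - <<'E'
from h import *
from scipy.spatial.transform import Rotation as Ro
D={n:dict(np.load(n+".npz")) for n in("scene","top")};s,t=D["scene"],D["top"]
P={"lip-x":((275,203.5),(374.7,223.8)),"lip+x":((342.5,218.5),(360.1,160.8)),"hin-x":((301,168),(313.2,238)),"hin+x":((359.5,180.5),(297.9,175)),"jar":((220,236),(420,255))}
for k,(a,b) in P.items():
    X,e=tri(s,a,t,b);print(k,X.round(4),round(e,4),"top@z.12",onz(t,*b,.12).round(4))
for c in blobs(t,(4,130,130),(16,255,255),60)[:4]:
    (u,v),rad=cv2.minEnclosingCircle(c);print("o top",u,v,rad)
    if abs(v-196)<8 and abs(u-406)<8: X,e=tri(s,(279,266.5),t,(u,v));print("orange",X,e,onz(t,u,v,.038),onz(s,279,266.5,.038))
print("plate",onz(t,408.5,194.5,.01), "small",onz(t,417,153,.03),"red",onz(t,455.7,201,.037))
print(Ro.from_rotvec(r.state()["orientation"]).as_matrix().round(3))
E
```

```text
lip-x [ 0.5173 -0.0947  0.1311] 0.0037 top@z.12 [ 0.5164 -0.0977  0.12  ]
lip+x [ 0.706  -0.0535  0.1385] 0.0097 top@z.12 [ 0.7061 -0.0586  0.12  ]
hin-x [0.4794 0.0864 0.1151] 0.0078 top@z.12 [0.4761 0.0841 0.12  ]
hin+x [0.666  0.1295 0.117 ] 0.0035 top@z.12 [0.664  0.1284 0.12  ]
jar [ 0.4266 -0.2366  0.0784] 0.0097 top@z.12 [ 0.4242 -0.2281  0.12  ]
o top 406.0701904296875 194.95614624023438 9.434428215026855
orange [ 0.61171538 -0.21234877  0.04467862] 0.00046360837752054066 [ 0.61241416 -0.21418575  0.038     ] [ 0.60860095 -0.20856597  0.038     ]
o top 417.8125 151.125 7.214723110198975
plate [ 0.61755363 -0.22930633  0.01      ] small [ 0.75131194 -0.2567725   0.03      ] red [ 0.59195087 -0.37294178  0.037     ]
[[ 0.963  0.27  -0.   ]
 [ 0.27  -0.963  0.001]
 [ 0.    -0.001 -1.   ]]
```

```bash
python3 -m inch '[[-1,0.94,-0.64,0,0,0,0],[-1,0.94,-0.64,0,0,0,0],[-1,0.94,-0.64,0,0,0,0],[-1,0.94,-0.64,0,0,0,0],[-1,0.94,-0.64,0,0,0,0],[-1,0.94,-0.64,0,0,0,0],[-1,0.94,-0.64,0,0,0,0],[-1,0.94,-0.64,0,0,0,0],[-1,0.94,-0.64,0,0,0,0],[-1,0.94,-0.64,0,0,0,0]]' 20 && python3 -m inch '[[-1,0.94,-0.64,0,0,0,0],[-1,0.94,-0.64,0,0,0,0],[-1,0.94,-0.64,0,0,0,0],[-1,0.94,-0.64,0,0,0,0],[-1,0.94,-0.64,0,0,0,0],[-1,0.94,-0.64,0,0,0,0],[-1,0.94,-0.64,0,0,0,0],[-1,0.94,-0.64,0,0,0,0],[-1,0.94,-0.64,0,0,0,0],[-1,0.94,-0.64,0,0,0,0]]' && python3 -m inch '[[-1,0,0,0,0,0,-0.98],[-1,0,0,0,0,0,-0.98],[-1,0,0,0,0,0,-0.98],[-1,0,0,0,0,0,-0.98],[-1,0,0,0,0,0,-0.98],[-1,0,0,0,0,0,-0.98],[-1,0,0,0,0,0,-0.98],[-1,0,0,0,0,0,-0.98],[-1,0,0,0,0,0,-0.98],[-1,0,0,0,0,0,-0.98],[-1,0,0,0,0,0,-0.98],[-1,0,0,0,0,0,0]]'
cat > st.py <<'E'
from h import *
from scipy.spatial.transform import Rotation as Ro
yaw=.218;EX=np.array([np.cos(yaw),np.sin(yaw),0]);EY=np.array([-np.sin(yaw),np.cos(yaw),0]);H=np.array([.571,.107,.114])
def show():
    s=r.state();M=Ro.from_rotvec(s["orientation"]).as_matrix();p=s["tcp_pos"]
    B=np.c_[EX,EY,[0,0,1]]
    print("t",round(s["clock"],2),"q",s["q"].round(2),"tcp",p.round(4),"\ntcp rel hinge in caddy axes mm",((p-H)@B*1e3).round(1),"F caddy",(s["force"]@B).round(2),"w",round(s["gripper_width"],3),"ff",round(s["finger_force"],2))
    print("tool axes in caddy (cols)\n",(B.T@M).round(3))
if __name__=="__main__":show()
E
python3 st.py
```

```text
clock: 1.1
tcp_pos: [0.4095, -0.4116, 0.2388]
orientation: [-3.112, -0.429, 0.0]
force: [0.4, -0.2, 0.5]
gripper_width: 0.156
finger_force: 0.0
clock: 2.1
tcp_pos: [0.6291, -0.1505, 0.2387]
orientation: [-3.112, -0.429, 0.001]
force: [0.1, -1.4, -0.4]
gripper_width: 0.001
finger_force: 0.0
clock: 3.3
tcp_pos: [0.6282, -0.1517, 0.2387]
orientation: [-1.976, -2.442, 0.0]
force: [0.9, -0.6, 0.9]
gripper_width: 0.003
finger_force: 0.0
t 3.3 q [-0.27  0.3   1.85 -0.    1.   -0.48] tcp [ 0.6282 -0.1517  0.2387] 
tcp rel hinge in caddy axes mm [-1.000e-01 -2.650e+02  1.247e+02] F caddy [ 0.75 -0.78  0.91] w 0.003 ff 0.0
tool axes in caddy (cols)
 [[ 0.008  1.    -0.   ]
 [ 1.    -0.008  0.   ]
 [ 0.    -0.    -1.   ]]
```

```bash
python3 -m inch '[[-1,0,0,0,0,0.94,0],[-1,0,0,0,0,0.94,0],[-1,0,0,0,0,0.94,0],[-1,0,0,0,0,0.94,0],[-1,0,0,0,0,0.94,0],[-1,0,0,0,0,0.94,0],[-1,0,0,0,0,0.94,0],[-1,0,0,0,0,0.94,0],[-1,0,0,0,0,0,0]]'; python3 st.py
```

```text
clock: 4.2
tcp_pos: [0.6276, -0.1524, 0.2362]
orientation: [-1.388, -1.699, -0.801]
force: [-0.2, 0.5, -1.3]
gripper_width: 0.006
finger_force: 0.0
t 4.2 q [-0.52  0.61  1.64  0.71  1.71 -0.94] tcp [ 0.6276 -0.1524  0.2362] 
tcp rel hinge in caddy axes mm [  -0.8 -265.5  122.2] F caddy [-0.13  0.55 -1.3 ] w 0.006 ff 0.0
tool axes in caddy (cols)
 [[ 0.012  1.     0.008]
 [ 0.493 -0.013  0.87 ]
 [ 0.87  -0.007 -0.493]]
```

```bash
python3 -m inch '[[-1,-0.8,0,0.45,0,0,0],[-1,-0.8,0,0.45,0,0,0],[-1,-0.8,0,0.45,0,0,0],[-1,-0.8,0,0.45,0,0,0],[-1,-0.8,0,0.45,0,0,0],[-1,0,0,0,0,0,0],[-1,0,0,0,0,0,0]]'; python3 st.py; python3 - <<'E'
from h import *
d=r.get_image("scene");cv2.imwrite("pics/s1.png",cv2.resize(d["frame"][100:340,180:480],(750,600),interpolation=2))
E
```

```text
clock: 4.9
tcp_pos: [0.6289, -0.1528, 0.1021]
orientation: [-1.387, -1.71, -0.8]
force: [-0.0, -0.7, 1.0]
gripper_width: 0.004
finger_force: 0.0
t 4.9 q [-0.52  0.8   1.62  0.7   1.58 -1.05] tcp [ 0.6289 -0.1528  0.1021] 
tcp rel hinge in caddy axes mm [   0.4 -266.1  -11.9] F caddy [-0.18 -0.66  1.  ] w 0.004 ff 0.0
tool axes in caddy (cols)
 [[ 0.006  1.     0.008]
 [ 0.499 -0.01   0.866]
 [ 0.866 -0.001 -0.499]]
```

View pics/s1.png

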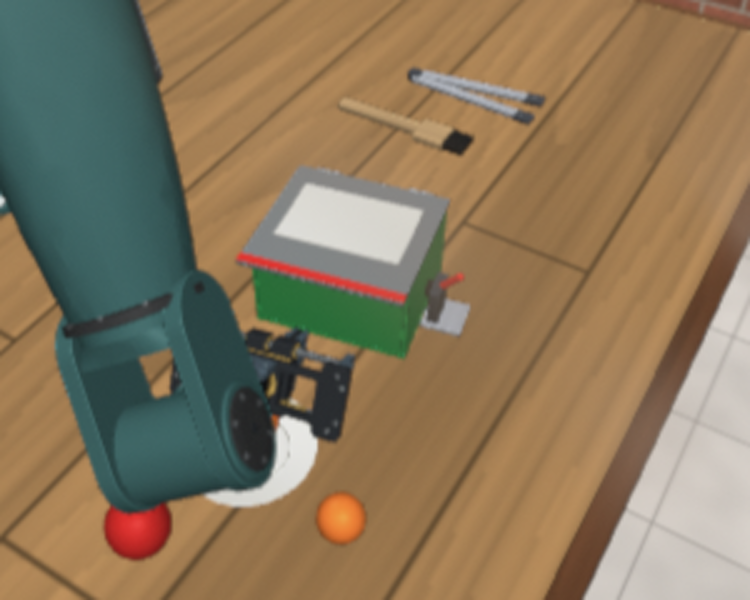

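The picture shows the closed fingers (crop 300,345) in front of and below the lip (strip 245,258 to 405,298), and nothing is touched. I'll move in under the lip and lift.

```bash
python3 -m inch '[[-1,0.31,0,0.56,0,0,0],[-1,0.31,0,0.56,0,0,0],[-1,0.31,0,0.56,0,0,0],[-1,0,0,0,0,0,0]]'; python3 st.py|head -3;  python3 -m inch '[[-1,0.29,0,-0.17,0,0,0],[-1,0.29,0,-0.17,0,0,0],[-1,0.29,0,-0.17,0,0,0],[-1,0,0,0,0,0,0]]'; python3 st.py|head -3
```

```text
clock: 5.35
tcp_pos: [0.6157, -0.0935, 0.1008]
orientation: [-1.383, -1.709, -0.801]
force: [0.1, -0.4, -0.1]
gripper_width: 0.004
finger_force: 0.0
t 5.35 q [-0.46  0.76  1.71  0.75  1.52 -1.06] tcp [ 0.6157 -0.0935  0.1008] 
tcp rel hinge in caddy axes mm [   0.3 -205.4  -13.2] F caddy [ 0.05 -0.38 -0.05] w 0.004 ff 0.0
tool axes in caddy (cols)
clock: 5.75
tcp_pos: [0.6175, -0.0975, 0.1323]
orientation: [-1.386, -1.711, -0.804]
force: [0.2, -0.2, -0.2]
gripper_width: 0.004
finger_force: 0.0
t 5.75 q [-0.46  0.71  1.71  0.75  1.55 -1.03] tcp [ 0.6175 -0.0975  0.1323] 
tcp rel hinge in caddy axes mm [   1.2 -209.7   18.3] F caddy [ 0.12 -0.27 -0.25] w 0.004 ff 0.0
tool axes in caddy (cols)
```

```bash
python3 -m inch '[[-1,0.31,0,-0.13,0,0,0],[-1,0.31,0,-0.13,0,0,0],[-1,0,0,0,0,0,0]]'; python3 st.py|head -3; python3 - <<'E'
from h import *
d=r.get_image("scene");cv2.imwrite("pics/s2.png",cv2.resize(d["frame"][140:290,210:400],(760,600),interpolation=2))
E
```

```text
clock: 6.05
tcp_pos: [0.6166, -0.0944, 0.1521]
orientation: [-1.385, -1.71, -0.803]
force: [-0.2, -0.5, 0.1]
gripper_width: 0.004
finger_force: 0.0
t 6.05 q [-0.46  0.68  1.72  0.75  1.57 -1.01] tcp [ 0.6166 -0.0944  0.1521] 
tcp rel hinge in caddy axes mm [   0.9 -206.5   38.1] F caddy [-0.29 -0.46  0.06] w 0.004 ff 0.0
tool axes in caddy (cols)
```

View pics/s2.png

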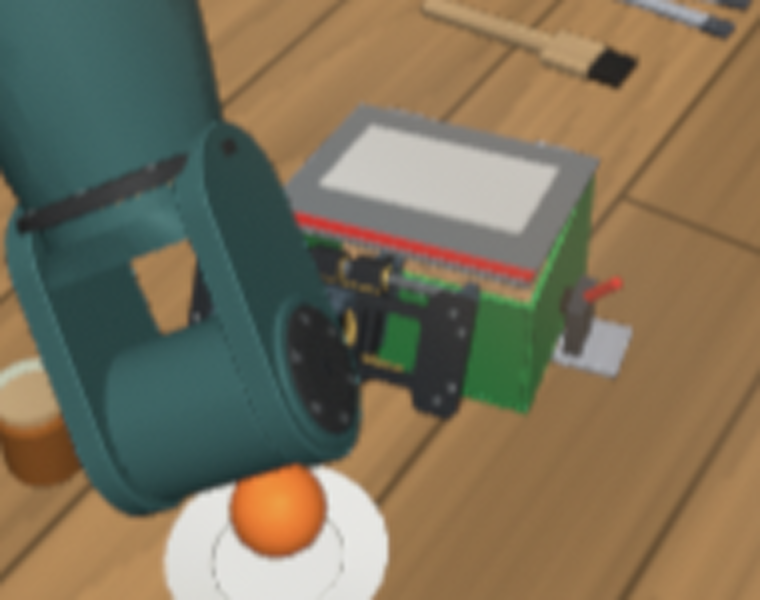

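The picture shows the cover already lifted: there's a gap under the red strip, crop (300,220) to (530,275), with the fingers beneath it. I'll follow the hinge arc up.

```bash
python3 -m inch '[[-1,0.41,0,-0.02,0,0,0],[-1,0.41,0,-0.02,0,0,0],[-1,0.41,0,-0.02,0,0,0],[-1,0.41,0,-0.02,0,0,0],[-1,0.43,0,0.08,0,0,0],[-1,0.43,0,0.08,0,0,0],[-1,0.43,0,0.08,0,0,0],[-1,0.43,0,0.08,0,0,0]]'; python3 st.py|head -3;python3 -m inch '[[-1,0.375,0,0.2,0,0,0],[-1,0.375,0,0.2,0,0,0],[-1,0.375,0,0.2,0,0,0],[-1,0.375,0,0.2,0,0,0],[-1,0.31,0,0.28,0,0,0],[-1,0.31,0,0.28,0,0,0],[-1,0.31,0,0.28,0,0,0],[-1,0.31,0,0.28,0,0,0]]'; python3 st.py|head -3
```

```text
clock: 6.9
tcp_pos: [0.6045, -0.0389, 0.235]
orientation: [-1.386, -1.709, -0.802]
force: [1.3, -1.8, -4.4]
gripper_width: 0.005
finger_force: 2.3
t 6.9 q [-0.4   0.52  1.79  0.8   1.6  -0.92] tcp [ 0.6045 -0.0389  0.235 ] 
tcp rel hinge in caddy axes mm [   1.1 -149.7  121. ] F caddy [ 0.9  -2.   -4.36] w 0.005 ff 2.26
tool axes in caddy (cols)
clock: 7.7
tcp_pos: [0.5856, 0.0506, 0.2773]
orientation: [-1.386, -1.709, -0.802]
force: [0.5, -3.3, -4.2]
gripper_width: 0.003
finger_force: 2.0
t 7.7 q [-0.28  0.41  1.88  0.87  1.55 -0.84] tcp [0.5856 0.0506 0.2773] 
tcp rel hinge in caddy axes mm [  2.  -58.2 163.3] F caddy [-0.24 -3.29 -4.18] w 0.003 ff 2.05
tool axes in caddy (cols)
```

```bash
python3 -m inch '[[-1,0.17,0,0.31,0,0,0],[-1,0.17,0,0.31,0,0,0],[-1,0.17,0,0.31,0,0,0],[-1,0.17,0,0.31,0,0,0],[-1,0,0,0,0,0,0]]'; python3 st.py|head -3;python3 -m inch '[[-1,-0.5,0,-0.86,0,0,0],[-1,-0.5,0,-0.86,0,0,0],[-1,-0.5,0,-0.86,0,0,0],[1,-0.5,0,-0.86,0,0,0],[1,0,0,0,0,-0.94,0],[1,0,0,0,0,-0.94,0],[1,0,0,0,0,-0.94,0],[1,0,0,0,0,-0.94,0],[1,0,0,0,0,-0.94,0],[1,0,0,0,0,-0.94,0],[1,0,0,0,0,-0.94,0],[1,0,0,0,0,-0.94,0]]'; python3 st.py; python3 - <<'E'
from h import *
S,T=r.get_image("scene"),r.get_image("top")
np.savez("scene1.npz",**S);np.savez("top1.npz",**T)
im=np.hstack([cv2.resize(S["frame"][80:330,200:400],(400,500)),cv2.resize(T["frame"][100:290,270:422],(400,500))])
cv2.imwrite("pics/s3.png",im)
E
```

```text
clock: 8.2
tcp_pos: [0.5766, 0.0925, 0.2761]
orientation: [-1.385, -1.709, -0.802]
force: [-0.1, 0.2, -0.2]
gripper_width: 0.002
finger_force: 0.0
t 8.2 q [-0.22  0.38  1.91  0.91  1.51 -0.82] tcp [0.5766 0.0925 0.2761] 
tcp rel hinge in caddy axes mm [  2.3 -15.4 162.1] F caddy [-0.05  0.27 -0.24] w 0.002 ff 0.0
tool axes in caddy (cols)
clock: 9.4
tcp_pos: [0.602, -0.0256, 0.276]
orientation: [1.975, 2.437, -0.003]
force: [-0.5, -0.4, -0.2]
gripper_width: 0.763
finger_force: 0.0
t 9.4 q [-0.08  0.18  1.92 -0.01  1.04 -0.29] tcp [ 0.602  -0.0256  0.276 ] 
tcp rel hinge in caddy axes mm [   1.6 -136.2  162. ] F caddy [-0.62 -0.27 -0.17] w 0.763 ff 0.0
tool axes in caddy (cols)
 [[ 0.01   1.     0.001]
 [ 1.    -0.01  -0.005]
 [-0.005  0.001 -1.   ]]
```

View pics/s3.png

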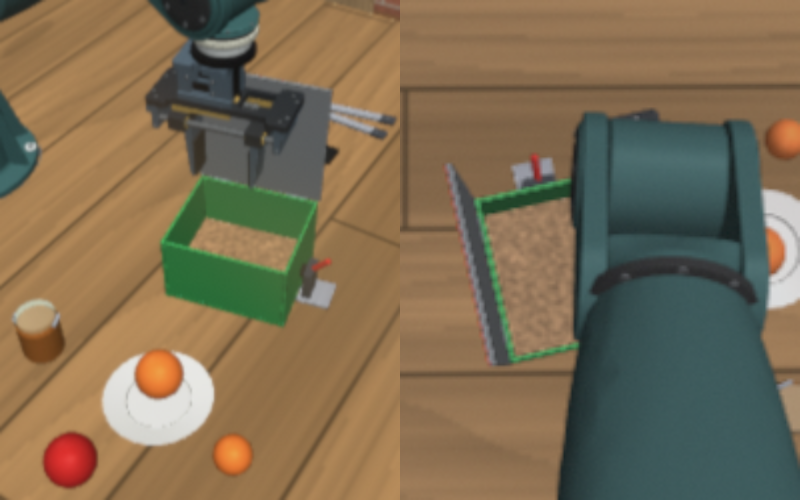

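The picture shows the cover standing upright just past 90° (left crop 290,135; edge-on at right crop 470,265), with the caddy open and the orange unmoved at crop (158,373). I'll go above the orange.

```bash
python3 -m inch '[[1,-0.87,-0.15,0,0,0,0],[1,-0.87,-0.15,0,0,0,0],[1,-0.87,-0.15,0,0,0,0],[1,-0.87,-0.15,0,0,0,0],[1,-0.87,-0.15,0,0,0,0],[1,-0.87,-0.15,0,0,0,0],[1,-0.87,-0.15,0,0,0,0],[1,0,0,0.8,0,0,0],[1,0,0,0.8,0,0,0],[1,0,0,0.8,0,0,0],[1,0,0,0.8,0,0,0],[1,0,0,0.8,0,0,0]]'; python3 - <<'E'
from st import *
show()
S=dict(np.load("scene1.npz"));T=dict(np.load("top.npz"))
cs=blobs(S,(4,130,120),(17,255,255),60)
cs=[cv2.minEnclosingCircle(c) for c in cs];print(cs[:5])
a=min((c[0] for c in cs),key=lambda p:np.hypot(p[0]-279,p[1]-266))
print(a,tri(S,a,T,(406.07,194.96)),onz(S,*a,.038),onz(T,406.07,194.96,.038))
E
```

```text
clock: 10.7
tcp_pos: [0.6083, -0.2112, 0.1541]
orientation: [-1.978, -2.437, -0.003]
force: [0.6, -0.7, -0.1]
gripper_width: 1.0
finger_force: 0.0
t 10.7 q [-0.37  0.4   1.88  0.    0.86 -0.58] tcp [ 0.6083 -0.2112  0.1541] 
tcp rel hinge in caddy axes mm [ -32.4 -318.7   40.1] F caddy [ 0.43 -0.86 -0.06] w 1.0 ff 0.0
tool axes in caddy (cols)
 [[ 0.011  1.    -0.   ]
 [ 1.    -0.011  0.003]
 [ 0.003 -0.    -1.   ]]
[((65.5, 21.0), 68.7841796875), ((233.73878479003906, 309.34918212890625), 15.69191837310791), ((279.5, 265.5), 12.980854988098145), ((315.7578125, 307.171875), 12.235196113586426), ((609.9886474609375, 30.0), 22.011451721191406)]
(279.5, 265.5) (array([ 0.6118576 , -0.21113315,  0.04771572]), np.float64(0.0018841371106153926)) [ 0.60780982 -0.2052381   0.038     ] [ 0.61240172 -0.2141847   0.038     ]
```

```bash
python3 -m inch '[[1,0,0.06,0.7,0,0,0],[1,0,0,0.7,0,0,0],[1,0,0,0.7,0,0,0],[1,0,0,0.7,0,0,0],[1,0,0,0.7,0,0,0],[1,0,0,0,0,0,0]]'; python3 st.py|head -3; python3 - <<'E'
from h import *
S=r.get_image("scene");cv2.imwrite("pics/s4.png",cv2.resize(S["frame"][180:330,180:380],(800,600)))
E
```

```text
clock: 11.3
tcp_pos: [0.6084, -0.2103, 0.0476]
orientation: [-1.976, -2.434, 0.0]
force: [-1.3, -0.6, 0.5]
gripper_width: 1.0
finger_force: 0.0
t 11.3 q [-0.37  0.56  1.89  0.    0.69 -0.58] tcp [ 0.6084 -0.2103  0.0476] 
tcp rel hinge in caddy axes mm [ -32.1 -317.9  -66.4] F caddy [-1.4  -0.27  0.52] w 1.0 ff 0.0
tool axes in caddy (cols)
```

View pics/s4.png

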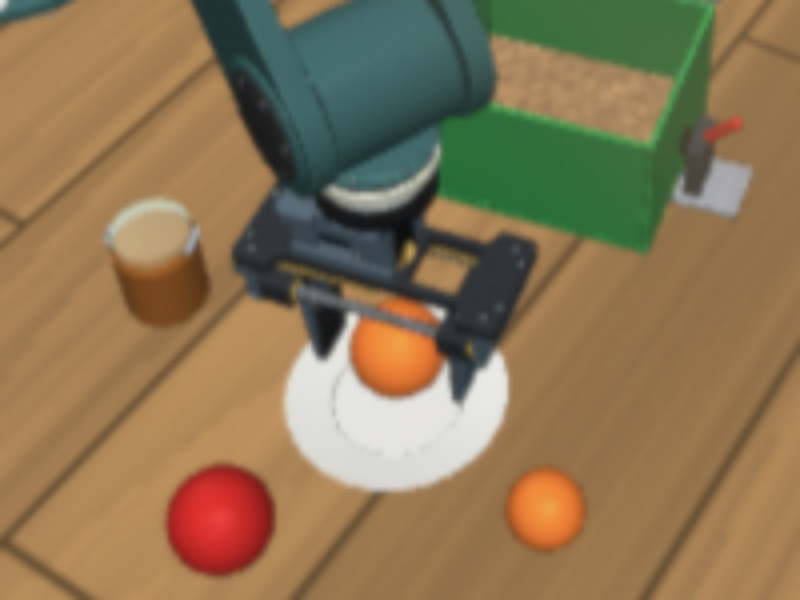

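Orange at crop (398,348) sits between the fingertips at (322,355) and (460,400). I'll check the alignment numerically.

```bash
python3 - <<'E'
from st import *
S=dict(np.load("scene1.npz"));p=r.state()["tcp_pos"]
print(proj(S,p-[0,0,.0096]));print(proj(S,p-[0,0,.0096]+.01*EY),proj(S,p-[0,0,.0096]+.01*EX))
E
python3 -m inch '[[1,0,0,0.1,0,0,0],[1,0,0,0,0,0,0]]' 12
```

```text
(np.float64(278.73421713481224), np.float64(266.7795336503848))
(np.float64(280.24784276935895), np.float64(263.8748384494873)) (np.float64(282.18180780757314), np.float64(267.8058127628768))
clock: 11.55
tcp_pos: [0.6108, -0.2108, 0.0483]
orientation: [1.979, 2.44, 0.001]
force: [-0.5, -0.5, 0.6]
gripper_width: 1.0
finger_force: 0.0
```

```bash
python3 -m inch '[[1,0,0,0.17,0,0,0],[1,0,0,0,0,0,0],[0.6,0,0,0,0,0,0],[0.3,0,0,0,0,0,0],[0.1,0,0,0,0,0,0],[-0.2,0,0,0,0,0,0],[-1,0,0,0,0,0,0],[-1,0,0,0,0,0,0],[-1,0,0,0,0,0,0]]' 12; python3 st.py|head -3
```

```text
clock: 12.45
tcp_pos: [0.6105, -0.2105, 0.0426]
orientation: [-1.979, -2.44, 0.0]
force: [-1.2, -0.6, 2.2]
gripper_width: 0.719
finger_force: 12.0
t 12.45 q [-0.37  0.57  1.89 -0.    0.68 -0.58] tcp [ 0.6105 -0.2105  0.0426] 
tcp rel hinge in caddy axes mm [ -30.1 -318.5  -71.4] F caddy [-1.27 -0.37  2.2 ] w 0.719 ff 12.0
tool axes in caddy (cols)
```

Gripped at 65 mm opening, which matches the orange. I'll lift and carry it over the caddy mouth, biased slightly to −y so the wrist keeps clear of the cover.

```bash
python3 -m inch '[[-1,0,0,-0.3,0,0,0],[-1,0,0,-0.8,0,0,0],[-1,0,0,-0.9,0,0,0],[-1,0,0,-0.9,0,0,0],[-1,0,0,-0.9,0,0,0],[-1,0,0,-0.9,0,0,0],[-1,0,0,-0.9,0,0,0],[-1,0,0,-0.9,0,0,0],[-1,0,0,-0.3,0,0,0],[-1,0,0,0,0,0,0]]'; python3 st.py|head -3; python3 -m inch '[[-1,0.4,0.05,0,0,0,0],[-1,0.8,0.1,0,0,0,0],[-1,0.8,0.11,0,0,0,0],[-1,0.8,0.11,0,0,0,0],[-1,0.8,0.11,0,0,0,0],[-1,0.8,0.11,0,0,0,0],[-1,0.8,0.11,0,0,0,0],[-1,0.8,0.11,0,0,0,0],[-1,0.8,0.11,0,0,0,0],[-1,0.4,0.15,0,0,0,0],[-1,0,0,0,0,0,0],[-1,0,0,0,0,0,0]]';python3 st.py
```

```text
clock: 13.45
tcp_pos: [0.6109, -0.2106, 0.2478]
orientation: [1.977, 2.439, 0.001]
force: [0.8, -0.3, -2.0]
gripper_width: 0.714
finger_force: 12.0
t 13.45 q [-0.37  0.29  1.84  0.    1.01 -0.58] tcp [ 0.6109 -0.2106  0.2478] 
tcp rel hinge in caddy axes mm [ -29.7 -318.7  133.8] F caddy [ 0.67 -0.44 -1.98] w 0.714 ff 12.0
tool axes in caddy (cols)
clock: 14.65
tcp_pos: [0.5971, 0.0074, 0.2459]
orientation: [-1.978, -2.44, 0.001]
force: [-0.2, -0.4, -2.4]
gripper_width: 0.716
finger_force: 12.0
t 14.65 q [-0.03  0.21  1.94 -0.    0.99 -0.24] tcp [0.5971 0.0074 0.2459] 
tcp rel hinge in caddy axes mm [   3.9 -102.9  131.9] F caddy [-0.26 -0.36 -2.38] w 0.716 ff 12.0
tool axes in caddy (cols)
 [[ 0.009  1.    -0.001]
 [ 1.    -0.009  0.   ]
 [ 0.    -0.001 -1.   ]]
```

```bash
python3 -m inch '[[-1,0,0,0.5,0,0,0],[-1,0,0,0.8,0,0,0],[-1,0,0,0.8,0,0,0],[-1,0,0,0.8,0,0,0],[-1,0,0,0.8,0,0,0],[-1,0,0,0.6,0,0,0],[-1,0,0,0.3,0,0,0],[-1,0,0,0,0,0,0],[-1,0,0,0,0,0,0]]'; python3 st.py|head -3; python3 - <<'E'
from h import *
S,T=r.get_image("scene"),r.get_image("top")
cv2.imwrite("pics/s5.png",np.hstack([cv2.resize(S["frame"][80:280,230:390],(400,500)),cv2.resize(T["frame"][100:290,270:422],(400,500))]))
E
```

```text
clock: 15.55
tcp_pos: [0.5975, 0.0072, 0.1088]
orientation: [1.979, 2.44, 0.0]
force: [0.8, -0.1, -2.4]
gripper_width: 0.715
finger_force: 12.0
t 15.55 q [-0.03  0.41  1.99 -0.    0.75 -0.23] tcp [0.5975 0.0072 0.1088] 
tcp rel hinge in caddy axes mm [   4.2 -103.2   -5.2] F caddy [ 0.81 -0.24 -2.36] w 0.715 ff 12.0
tool axes in caddy (cols)
```

View pics/s5.png

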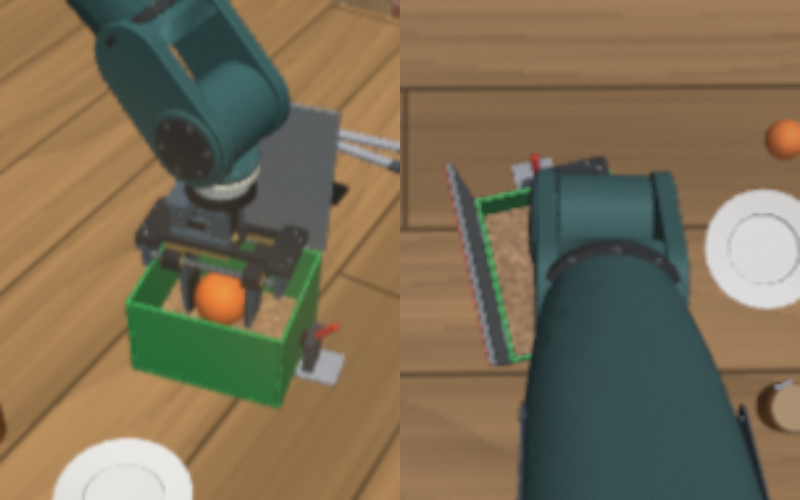

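The orange is inside the mouth (left crop 220,300), and the wrist keeps about 60 px of crop clearance from the cover. Before touching, I'll estimate the floor height from the seam between the cork and the far wall, so I know how far to go quickly.

```bash
python3 - <<'E'
from st import *
S=dict(np.load("scene1.npz"))
hsv=cv2.cvtColor(S["frame"],cv2.COLOR_BGR2HSV);g=cv2.inRange(hsv,np.array((45,80,30)),np.array((85,255,255)))
for u in (305,312,320,328,336,344):
    col=g[165:240,u];top=np.flatnonzero(col)[0]; v=165+top+np.flatnonzero(col[top:]==0)[0]-.5
    o,k=ray(S,u,v);pl=H-.005*EY;X=o+k*(((pl-o)@EY)/(k@EY))
    o,k=ray(S,u,165+top-.5);Y=o+k*(((pl-o)@EY)/(k@EY))
    print(u,v,"floor z",X[2].round(4),"rim z",Y[2].round(4))
E
```

```text
305 188.5 floor z 0.0371 rim z 0.1225
312 190.5 floor z 0.0357 rim z 0.1208
320 192.5 floor z 0.0353 rim z 0.124
328 193.5 floor z 0.0394 rim z 0.1232
336 195.5 floor z 0.039 rim z 0.1224
344 197.5 floor z 0.0386 rim z 0.1217
```

```bash
python3 -m inch '[[-1,0,0,0.2,0,0,0],[-1,0,0,0.2,0,0,0],[-1,0,0,0.2,0,0,0],[-1,0,0,0.1,0,0,0],[-1,0,0,0,0,0,0],[-1,0,0,0,0,0,0]]'; python3 st.py|head -3; python3 -m inch '[[-1,0,0,0.08,0,0,0],[-1,0,0,0.08,0,0,0],[-1,0,0,0,0,0,0]]'; python3 st.py|head -3
```

```text
clock: 16.25
tcp_pos: [0.5973, 0.0075, 0.0875]
orientation: [-1.979, -2.44, 0.0]
force: [0.3, 0.0, -1.6]
gripper_width: 0.717
finger_force: 12.0
t 16.25 q [-0.03  0.44  1.99  0.    0.71 -0.23] tcp [0.5973 0.0075 0.0875] 
tcp rel hinge in caddy axes mm [   4.1 -102.8  -26.5] F caddy [ 0.3  -0.06 -1.62] w 0.717 ff 12.0
tool axes in caddy (cols)
clock: 16.55
tcp_pos: [0.5971, 0.0075, 0.0825]
orientation: [-1.978, -2.44, 0.0]
force: [0.2, -0.0, -2.4]
gripper_width: 0.72
finger_force: 12.0
t 16.55 q [-0.03  0.45  1.99 -0.    0.7  -0.23] tcp [0.5971 0.0075 0.0825] 
tcp rel hinge in caddy axes mm [   4.  -102.8  -31.5] F caddy [ 0.18 -0.05 -2.37] w 0.72 ff 12.0
tool axes in caddy (cols)
```

```bash
python3 -m inch '[[-1,0,0,0.08,0,0,0],[-1,0,0,0,0,0,0]]'; python3 st.py|sed -n 2p
```

```text
clock: 16.75
tcp_pos: [0.5971, 0.0075, 0.0801]
orientation: [-1.978, -2.44, 0.0]
force: [-0.2, 0.1, -1.4]
gripper_width: 0.714
finger_force: 12.0
tcp rel hinge in caddy axes mm [   4.  -102.8  -33.9] F caddy [-0.18  0.11 -1.44] w 0.714 ff 12.0
```

```bash
python3 -m inch '[[-1,0,0,0,0,0,0]]' | grep -E "tcp|^force";python3 -m inch '[[-1,0,0,0.07,0,0,0],[-1,0,0,0,0,0,0]]'| grep -E "tcp|^force";python3 -m inch '[[-1,0,0,0,0,0,0]]' | grep -E "tcp|^force"
```

```text
tcp_pos: [0.5972, 0.0075, 0.0803]
force: [-0.6, -0.5, -2.4]
tcp_pos: [0.5971, 0.0075, 0.078]
force: [0.6, -0.2, -2.2]
tcp_pos: [0.5972, 0.0075, 0.0782]
force: [0.7, 0.3, -1.0]
```

```bash
python3 -m inch '[[-1,0,0,0.07,0,0,0],[-1,0,0,0,0,0,0]]'| grep -E "tcp|^force";python3 -m inch '[[-1,0,0,0,0,0,0]]' | grep -E "tcp|^force"
```

```text
tcp_pos: [0.5971, 0.0075, 0.0759]
force: [-0.6, 0.2, -2.1]
tcp_pos: [0.5972, 0.0075, 0.076]
force: [-0.2, 0.9, -0.9]
```

```bash
python3 -m inch '[[-1,0,0,0.06,0,0,0],[-1,0,0,0,0,0,0]]'| grep -E "tcp|^force";python3 -m inch '[[-1,0,0,0,0,0,0]]' | grep -E "tcp|^force"
```

```text
tcp_pos: [0.5971, 0.0075, 0.0741]
force: [0.2, -0.2, -1.9]
tcp_pos: [0.5972, 0.0075, 0.0743]
force: [-0.3, 0.2, -1.4]
```

```bash
python3 -m inch '[[-1,0,0,0.06,0,0,0],[-1,0,0,0,0,0,0]]'| grep -E "tcp|^force";python3 -m inch '[[-1,0,0,0,0,0,0]]' | grep -E "tcp|^force"
```

```text
tcp_pos: [0.5971, 0.0075, 0.0723]
force: [-0.8, 0.3, -2.1]
tcp_pos: [0.5972, 0.0075, 0.0725]
force: [0.2, 0.5, -2.4]
```

```bash
python3 -m inch '[[-1,0,0,0.06,0,0,0],[-1,0,0,0,0,0,0]]'| grep -E "tcp|^force";python3 -m inch '[[-1,0,0,0,0,0,0]]' | grep -E "tcp|^force"
```

```text
tcp_pos: [0.5971, 0.0075, 0.0705]
force: [-0.2, 0.3, -1.5]
tcp_pos: [0.5972, 0.0075, 0.0707]
force: [-0.1, 1.0, -2.1]
```

```bash
python3 -m inch '[[-1,0,0,0.06,0,0,0],[-1,0,0,0,0,0,0]]'| grep -E "tcp|^force";python3 -m inch '[[-1,0,0,0,0,0,0]]' | grep -E "tcp|^force"
```

```text
tcp_pos: [0.5974, 0.0075, 0.0689]
force: [0.0, 0.4, 0.2]
tcp_pos: [0.5974, 0.0075, 0.069]
force: [-1.3, 0.2, -0.3]
```

Contact: the hanging weight of about 2 N has gone to about 0 at TCP z = 0.069. Release now and rise.

```bash
python3 -m inch '[[0.48,0,0,0,0,0,0],[0.52,0,0,0,0,0,0],[0.6,0,0,0,0,0,0],[0.75,0,0,0,0,0,0],[1,0,0,0,0,0,0],[1,0,0,0,0,0,0]]'; python3 -m inch '[[1,0,0,-0.2,0,0,0],[1,0,0,-0.5,0,0,0],[1,0,0,-0.9,0,0,0],[1,0,0,-0.9,0,0,0],[1,0,0,-0.9,0,0,0],[1,0,0,-0.9,0,0,0],[1,0,0,-0.9,0,0,0],[1,0,0,-0.9,0,0,0],[1,0,0,-0.9,0,0,0],[1,0,0,-0.9,0,0,0]]'; python3 st.py
```

```text
clock: 19.25
tcp_pos: [0.5972, 0.0075, 0.0689]
orientation: [-1.979, -2.44, 0.0]
force: [0.6, -0.7, 0.7]
gripper_width: 0.992
finger_force: 0.0
clock: 20.25
tcp_pos: [0.597, 0.0075, 0.3085]
orientation: [1.978, 2.44, 0.001]
force: [-0.6, -0.1, -0.1]
gripper_width: 0.999
finger_force: 0.0
t 20.25 q [-0.03  0.14  1.9   0.    1.1  -0.23] tcp [0.597  0.0075 0.3085] 
tcp rel hinge in caddy axes mm [   3.8 -102.7  194.5] F caddy [-0.63  0.04 -0.07] w 0.999 ff 0.0
tool axes in caddy (cols)
 [[ 0.01   1.     0.001]
 [ 1.    -0.01  -0.   ]
 [-0.     0.001 -1.   ]]
```

```bash
python3 -m inch '[[1,0,0,-0.83,0,0,0],[1,0,0,-0.83,0,0,0],[1,0,0,-0.83,0,0,0],[1,0,0,-0.83,0,0,0],[1,0,0,0,0,0,0]]' >/dev/null; python3 -m inch '[[1,0,0,0,0,0,0.94],[1,0,0,0,0,0,0.94],[1,0,0,0,0,0,0.94],[1,0,0,0,0,0,0.94],[1,0,0,0,0,0,0.94],[1,0,0,0,0,0,0.94],[1,0,0,0,0,0,0.94],[1,0,0,0,0,0,0.94],[1,0,0,0,0,0,0.94],[1,0,0,0,0,0,0.94],[1,0,0,0,0,0,0.94],[1,0,0,0,0,0,0.94]]' >/dev/null; python3 st.py; python3 - <<'E'
from st import *
T=dict(np.load("top1.npz"));B=np.c_[EX,EY,[0,0,1]]
m=cv2.inRange(cv2.cvtColor(T["frame"],cv2.COLOR_BGR2HSV),np.array((170,60,60)),np.array((180,255,255)))|cv2.inRange(cv2.cvtColor(T["frame"],cv2.COLOR_BGR2HSV),np.array((0,90,60)),np.array((4,255,255)))
for p in((287.9,162.7),(304.2,237.5)): print(((onz(T,*p,.303)-H)@B*1e3).round(1))
# hinge-side rim outer corners of caddy, crop (478,203),(512,360)
for p in((299.6,177.1),(312.6,236.8)): print("rim",((onz(T,*p,.114)-H)@B*1e3).round(1))
v=np.arange(165,236,10)
for y in v:
    xs=np.flatnonzero(m[y,280:310])
    if len(xs): print(y,[((onz(T,280+x,y,.303)-H)@B*1e3).round(0)[1] for x in (xs[0]-.5,xs[-1]+.5)])
E
```

```text
t 21.95 q [-0.03  0.06  1.81  0.    1.27  1.35] tcp [0.5967 0.0075 0.4058] 
tcp rel hinge in caddy axes mm [   3.6 -102.7  291.8] F caddy [-0.07  0.57 -0.3 ] w 0.999 ff 0.0
tool axes in caddy (cols)
 [[ 1.    -0.019 -0.   ]
 [-0.019 -1.     0.   ]
 [-0.    -0.    -1.   ]]
[ 96.2  18.8 189. ]
[-94.6  20.2 189. ]
rim [89.2 -2.8  0. ]
rim [-93.6  -1.    0. ]
```

```bash
python3 -m inch '[[1,0,-0.85,0,0,0,0],[1,0,-0.85,0,0,0,0],[1,0,-0.85,0,0,0,0],[1,0,-0.85,0,0,0,0],[1,0,-0.85,0,0,0,0],[1,0,0,0,-0.6,0,0],[1,0,0,0,0,0,0]]' >/dev/null; python3 st.py;  python3 -m inch '[[1,0,0,0.6,0,0,0],[1,0,0,0.9,0,0,0],[1,0,0,0.9,0,0,0],[1,0,0,0.9,0,0,0],[1,0,0,0.3,0,0,0],[1,0,0,0,0,0,0]]'; python3 st.py
```

```text
t 22.65 q [ 0.23  0.04  1.83 -0.09  1.27  1.62] tcp [0.5707 0.1334 0.4058] 
tcp rel hinge in caddy axes mm [  5.4  25.9 291.8] F caddy [0.41 0.85 0.36] w 0.999 ff 0.0
tool axes in caddy (cols)
 [[ 1.    -0.012 -0.001]
 [-0.012 -0.996 -0.085]
 [ 0.     0.085 -0.996]]
clock: 23.25
tcp_pos: [0.5728, 0.1229, 0.2972]
orientation: [3.043, 0.31, 0.01]
force: [-0.5, -1.5, 0.3]
gripper_width: 1.002
finger_force: 0.0
t 23.25 q [ 0.21  0.14  1.93 -0.09  1.08  1.62] tcp [0.5728 0.1229 0.2972] 
tcp rel hinge in caddy axes mm [  5.2  15.2 183.2] F caddy [-0.83 -1.32  0.31] w 1.002 ff 0.0
tool axes in caddy (cols)
 [[ 1.    -0.015 -0.003]
 [-0.015 -0.996 -0.083]
 [-0.002  0.083 -0.997]]
```

```bash
python3 -m inch '[[0.3,0,0,0,0,0,0],[-0.3,0,0,0,0,0,0],[-0.6,0,0,0,0,0,0],[-0.8,0,0,0,0,0,0],[-1,0,0,0,0,0,0],[-1,0,0,0,0,0,0],[-1,0,0,0,0,0,0],[-1,0,0,0,0,0,0]]' 15; python3 st.py
```

```text
clock: 24.05
tcp_pos: [0.5732, 0.1235, 0.2979]
orientation: [3.042, 0.311, 0.013]
force: [0.7, -0.0, 1.1]
gripper_width: 0.333
finger_force: 0.0
t 24.05 q [ 0.21  0.14  1.93 -0.1   1.08  1.62] tcp [0.5732 0.1235 0.2979] 
tcp rel hinge in caddy axes mm [  5.7  15.6 183.9] F caddy [ 0.64 -0.18  1.11] w 0.333 ff 0.0
tool axes in caddy (cols)
 [[ 1.    -0.014 -0.001]
 [-0.014 -0.996 -0.084]
 [-0.     0.084 -0.996]]
```

```bash
python3 -m inch '[[-1,0,0,0,0,0,0],[-1,0,0,0,0,0,0],[-1,0,0,0,0,0,0],[-1,0,0,0,0,0,0]]' 15; python3 st.py; python3 - <<'E'
import numpy as np
# TCP offset in cover frame: pos(theta)
from st import *
s=r.state();p=(s["tcp_pos"]-H)@np.c_[EX,EY,[0,0,1]]*1e3
print(np.hypot(p[1],p[2]),np.degrees(np.arctan2(p[2],-p[1])))
E
```

```text
clock: 24.45
tcp_pos: [0.5732, 0.1238, 0.2979]
orientation: [3.043, 0.312, 0.013]
force: [-0.6, 2.8, -0.9]
gripper_width: 0.074
finger_force: 15.0
t 24.45 q [ 0.21  0.14  1.93 -0.09  1.08  1.62] tcp [0.5732 0.1238 0.2979] 
tcp rel hinge in caddy axes mm [  5.8  15.9 183.9] F caddy [-0.02  2.87 -0.9 ] w 0.074 ff 15.01
tool axes in caddy (cols)
 [[ 1.    -0.014 -0.001]
 [-0.014 -0.996 -0.083]
 [ 0.     0.083 -0.997]]
184.58816225609965 94.94101811084228
```

```bash
python3 -m inch '[[-1,0,0.268,0.006,0.3125,0,0],[-1,0,0.268,0.006,0.3125,0,0],[-1,0,0.536,0.023,0.625,0,0],[-1,0,0.536,0.023,0.625,0,0],[-1,0,0.536,0.023,0.625,0,0],[-1,0,0,0,0,0,0]]'; python3 st.py
```

```text
clock: 25.05
tcp_pos: [0.5867, 0.0592, 0.2908]
orientation: [-2.859, -0.288, 0.039]
force: [7.5, 3.3, -10.8]
gripper_width: 0.078
finger_force: 15.0
t 25.05 q [-0.05  0.17  1.92  0.29  1.14  1.19] tcp [0.5867 0.0592 0.2908] 
tcp rel hinge in caddy axes mm [  4.9 -50.1 176.8] F caddy [  8.07   1.54 -10.82] w 0.078 ff 14.96
tool axes in caddy (cols)
 [[ 1.    -0.016  0.004]
 [-0.017 -0.964  0.266]
 [-0.    -0.266 -0.964]]
```

```bash
python3 -m inch '[[-1,0,0.536,0.033,0.625,0,0],[-1,0,0.536,0.033,0.625,0,0],[-1,0,0.536,0.033,0.625,0,0],[-1,0,0.536,0.033,0.625,0,0],[-1,0,0.268,0.016,0.3125,0,0],[-1,0,0.268,0.016,0.3125,0,0],[-1,0,0,0,0,0,0]]'; python3 st.py
```

```text
clock: 25.75
tcp_pos: [0.601, -0.0083, 0.2525]
orientation: [-2.427, -0.246, 0.09]
force: [5.9, 3.2, -5.0]
gripper_width: 0.071
finger_force: 15.0
t 25.75 q [-0.29  0.36  1.85  0.62  1.36  0.81] tcp [ 0.601  -0.0083  0.2525] 
tcp rel hinge in caddy axes mm [   4.3 -119.   138.5] F caddy [ 6.47  1.81 -5.  ] w 0.071 ff 15.0
tool axes in caddy (cols)
 [[ 1.    -0.012  0.01 ]
 [-0.016 -0.762  0.647]
 [ 0.    -0.647 -0.762]]
```

```bash
python3 -m inch '[[-1,0,0.43,0.015,0.5,0,0],[-1,0,0,0,0,0,0],[-1,0,0,0,0,0,0]]'; python3 st.py
```

```text
clock: 26.05
tcp_pos: [0.6027, -0.0171, 0.2441]
orientation: [-2.36, -0.24, 0.098]
force: [3.8, 3.0, -4.3]
gripper_width: 0.074
finger_force: 15.0
t 26.05 q [-0.32  0.4   1.84  0.66  1.4   0.76] tcp [ 0.6027 -0.0171  0.2441] 
tcp rel hinge in caddy axes mm [   4.1 -128.   130.1] F caddy [ 4.32  2.15 -4.25] w 0.074 ff 15.04
tool axes in caddy (cols)
 [[ 1.    -0.011  0.011]
 [-0.015 -0.717  0.697]
 [ 0.    -0.697 -0.717]]
```

```bash
python3 -m inch '[[-0.6,0,0,0,0,0,0],[-0.3,0,0,0,0,0,0],[0,0,0,0,0,0,0],[0,0,0,0,0,0,0],[0,0,0,0,0,0,0]]'; python3 -m inch '[[0,0,0,-0.4,0,0,0],[0,0,0,-0.8,0,0,0],[0,0,0,-0.9,0,0,0],[0,0,0,-0.9,0,0,0],[0,0,0,-0.9,0,0,0],[0,0,0,-0.9,0,0,0],[0,0,0,-0.9,0,0,0],[0,0,0,-0.9,0,0,0],[0,0,0,0,0,0,0],[0,0,0,0,0,0,0]]'; python3 st.py|head -2;python3 - <<'E'
from h import *
S,T=r.get_image("scene"),r.get_image("top")
np.savez("scene2.npz",**S);np.savez("top2.npz",**T)
cv2.imwrite("pics/s6.png",np.hstack([cv2.resize(S["frame"][100:320,200:376],(400,500)),cv2.resize(T["frame"][100:290,270:422],(400,500))]))
E
```

```text
clock: 26.55
tcp_pos: [0.6023, -0.0168, 0.2449]
orientation: [-2.36, -0.242, 0.098]
force: [0.8, -0.1, -0.6]
gripper_width: 0.476
finger_force: 0.0
clock: 27.55
tcp_pos: [0.6301, -0.1522, 0.3868]
orientation: [-2.36, -0.241, 0.098]
force: [-1.3, 0.6, -1.1]
gripper_width: 0.497
finger_force: 0.0
t 27.55 q [-0.48  0.36  1.6   0.58  1.7   0.81] tcp [ 0.6301 -0.1522  0.3868] 
tcp rel hinge in caddy axes mm [   1.7 -265.8  272.8] F caddy [-1.19  0.85 -1.09] w 0.497 ff 0.0
```

View pics/s6.png

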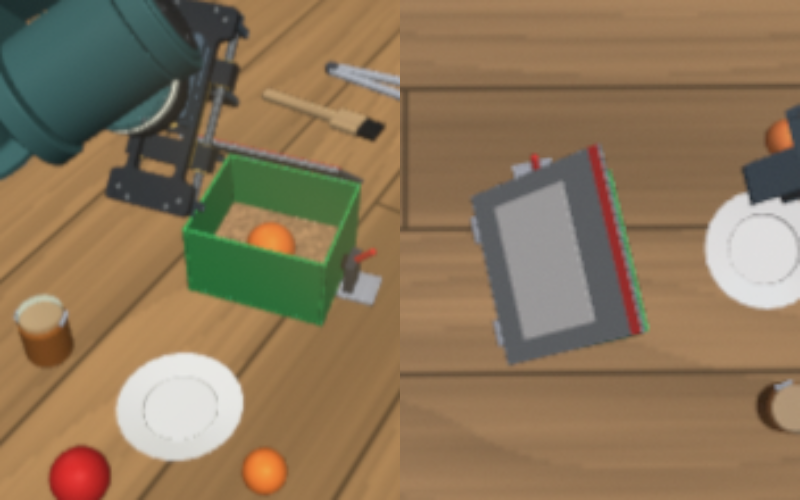

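The picture shows the orange on the cork (left crop 270,240), the cover half open, seen edge-on in the scene view and with its lip at right crop (597,147) to (641,332), and the bystanders in place. I'll check the angle numerically and then hand in.

```bash
python3 - <<'E'
from st import *
from scipy.optimize import brentq
T=dict(np.load("top2.npz"))
for p in((344.8,155.9),(361.6,226.1)):
    f=lambda a:(onz(T,*p,H[2]+.19*np.sin(a)+.006*np.cos(a))-H)@EY+.19*np.cos(a)-.006*np.sin(a)
    print(np.degrees(brentq(f,.3,1.3)))
print(r.state()["clock"]); print(r.job_done())
E
```

```text
44.55168822306072
44.87364804760747
27.65
the job is handed in; nothing more can be done
None
```

The job is handed in at 27.65 s: the orange rests on the caddy's cork floor, the cover is at about 45° (44.6–44.9° measured from the top view), and the jar, tongs and brush were left untouched.

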